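# Press a bezel and keep the press lever down

## Task

A bezel cup already sits in the largest hole of the steel bezel block. Take the tapered bezel punch (the plain one with the flat top) from the wooden stand, set it point-down and fully home in the bezel, slide the block along the press's base plate into its nest up to the back stop so that the punch stands under the ram, then bring the lever's ball knob down until the ram bears on the punch and keep a steady push of about 15 N on the knob. Finish while still holding the lever down like that, hands off punch and block, the other things on the bench left where they are.

Things in the scene. Friction and masses are not known exactly. Their poses are not given: they have to be found in the camera images.
- punch: bezel punch: plain steel bar 75 mm long, 18.4 mm round, flat top; its lowest 14 mm taper to a flat 12 mm point; 0.10 to 0.19 kg. Origin: centre of the point's end face; z runs up the bar. Starts upright, point down, in one of the stand's holes (which one varies), its upper 47 mm above the stand
- stand: wooden punch stand, fixed, 64 (x) x 160 (y) x 45 mm high; origin: centre of its underside. Three 21 mm holes, 28 mm deep, in a row along its y, 50 mm apart, the middle one at its centre; each holds a punch standing on the hole's floor
- block: bezel block: loose steel bar 130 (x) x 46 (y) x 22 mm high, about 0.85 kg, with a row of holes along x, the largest near its +x end; origin: centre of its underside. Starts flat on the front of the press's base plate, drawn out of the nest, a little askew, its +x end towards the press
- bezel (a point): centre of the mouth of the bezel cup, in the block's largest hole, 35 mm from the block's centre towards +x and 23.5 mm above its underside. Brass cone, inside 14 mm deep, 21 mm wide at the mouth and 14.4 mm at its flat floor. The punch stands in it on its point with about 1 mm play all round: at home the punch's origin is 14 mm below this point
- press: hand press, fixed: base plate 370 x 150 mm, 18 mm thick, column and head at the back. Origin: on the ram's axis at the plate's underside; x points to the back (front is -x). The plate reaches 250 mm in front of and 120 mm behind the origin. The head is 72 mm wide, begins 40 mm in front of the origin, its underside 150 mm, its top 255 mm above the bench
- nest_stop (a point): foot of the nest's back stop, on the plate, in the press's mid plane, 30.5 mm behind the ram's axis. The nest: this stop (13 mm high) and two side rails 10 mm high, 49 mm apart, running along the press's x from 53 mm in front of the ram's axis to 30 mm behind it, flared at the front. With the block's +x end against the stop the bezel is under the ram
- press_ram: the press's ram: square steel bar with a round foot 26 mm across; slides straight down 20 mm per radian of lever. Its upper end is 316 mm, the column behind it 333 mm above the bench
- ram_face (a point): centre of the ram's flat lower face; at rest 113.5 mm above the bench, 11 mm above the top of a punch that is home in the block
- press_lever: the press's lever, on the +y side of the head (press frame), kept up by a return spring. It turns about the press's y axis, knob forward and down, at most 0.9 rad. A 12 mm rod leads from the hub (54 mm to the +y side of the mid plane) forward, up and outward to a ball knob. Origin: at lever_pivot
- lever_pivot (a point): point on the lever's axis (along the press's y), in the press's mid plane, 25 mm behind the ram's axis, 210 mm above the bench
- lever_knob (a point): centre of the lever's black 32 mm ball knob, 125 mm to the +y side of the mid plane, on a circle of 160 mm radius about the lever's axis; at rest 0.6 rad above level, 300 mm above the bench. It resists with about 4.5 N at rest, 9.5 N where the ram meets a home punch (0.55 rad down, lever near level); each further newton puts 8 N on the punch and yields under 1 mm
- dapping_0: a steel dapping punch standing in the punch stand: 17 mm shank, necked, with a 26 mm ball on top, 79 mm long; leave alone; origin: centre of its foot
- dapping_1: a smaller dapping punch like it, 20 mm ball on top, 74 mm long; leave alone; origin: centre of its foot
- tin: blue round tin, 88 mm across, 75 mm high; bystander; origin: centre of its underside
- hammer: bench hammer lying flat, 220 mm long; bystander; x runs along it to the head
- pliers: pliers lying flat, about 160 x 63 mm, 12 mm high; bystander; origin: under its pivot; x points to the jaws
- square: small steel try square lying flat, 110 x 75 mm, 12 mm high; bystander; origin: under the middle of its blade
- dish: shallow white dish, 76 mm across, 22 mm high; bystander; origin: centre of its underside
- ringbox: small dark wooden ring box, 56 mm square, 45 mm high; bystander; origin: centre of its underside
Not all that is in view belongs to the job. Leave any pink look-alike of the punch alone.

How it is judged:
By the outcome, as a careful person would: the job done as asked, in the order asked, and still so for the second after the job is handed in, while the arm keeps its last pose, push and grip.
It also fails if it takes over 72 s, if anything falls off the work surface, if the arm or the gripper's body presses on something with over 40 N, if the wrist force passes 120 N, or if a joint passes its speed limit or range.

## Robot

A 7-joint arm with a two-finger parallel gripper is mounted at the origin on the work surface. World frame = base frame: x ahead of the robot, y to its left, z up, the work surface at z = 0. Lengths are in m, angles in degrees, forces in N, time in s.
With the tool pointing down it reaches from about 0.375 to 0.925 m from the base axis. Payload 3.1 kg.
Tool frame: the origin (TCP) lies midway between the tips of the shut fingers; the grasp point (between the pads) lies 19 mm behind it; z points along the fingers, y is the line along which they close (so a half turn about z gives the same grasp; the last joint's range is limited). The gripper opens to 85 mm and grips with 20 to 120 N. Pads are 22 mm wide; open, the fingers measure 114 mm over their backs; the gripper's body (76 mm by 85 mm) begins 54 mm behind the grasp point. The pads swing forward as they close: fully open they stand 13 mm farther back than shut.
Start: joints at [62.521, 21.939, 2.515, 91.553, -1.026, 66.532, -2.859], TCP at [0.242, -0.603, 0.231] pointing down, gripper open.
Joint ranges: [-149.38, 149.38], [-23.57, 123.04], [-84.95, 90], [0, 143.3], [-89.99, 269.99], [3.08, 112.72], [-163.45, 163.45]. Speed limits (degrees/s): [159.86, 159.86, 180, 180, 180, 180, 180].

## Interface

Orientations are given as [roll, pitch, yaw] about the fixed x, y, z axes, in that order (R = Rz(yaw) Ry(pitch) Rx(roll)).
In Python, from plant import status, vision, env gives the robot as it stands.
- The arm moves only by the tool send_rows, never from a script. Its argument "commands" is a list of rows, each a list of 5 numbers: the shift along the tool's x, y, z normalised to -1 to 1, where 1 is 0.2 m, then the turn about the tool's z normalised to -1 to 1, where 1 is pi/2 rad, then the opening, from 0 (shut) to 1 (fully open). A call has 1 to 5 rows; each row shifts and turns the commanded pose from where the row before left it, along the tool's axes as they then stand; what a row does not reach is not made up. A row lasts 1/12 s, in which the tool goes at most 41.7 mm and 7.16 degrees, less where a joint would pass 70% of its speed; a pose out of reach is approached as far as the arm can. A call with a number of a shift or a turn outside -1 to 1 is refused whole. A call with a gripper value outside its range is refused whole. The fingers move at their own pace and stop on an object; the grip force is fixed at half the most. Time passes only in rows, so rows that do not move let the fingers close. It gives the time, the measured TCP pose, the force, the opening and the grip force at its end, in the units of the state.
- status.observe(): the state, without advancing time (a new reading comes with each control period).
- vision.snapshot(name): name is "scene" or "top" or "wrist"; returns a dict with "image" (480x640x3 uint8, blue, green, red), "camera_matrix" (3x3 intrinsics, pixels), "eye" and "attitude" of the camera in the world. Camera axes: x right, y up, looking along -z (the intrinsics and any distortion apply to the point x, -y, -z); pixel columns grow to the right and rows downward; lengths in m; the calibration is good to about 2 mm. A picture is of the moment at which its call begins. There is no depth.
- env.close_job(): hands the job in; it is judged then, once.
The state is a dict: "time": time; "q": joint angles; "qd": joint speeds; "joint_efforts": joint torques, N m; "ee_pos": TCP position; "eef_rot": TCP orientation; "wrist_force": force on the tool from outside, world axes, zero at the start; "wrist_torque": the same for the moment, N m; "gripper_width": finger opening in m; "grip_force": force on a finger pad.
Only numpy, scipy, OpenCV 4.12 (cv2) and the standard library are available. Lean on these libraries where they do the work, as an engineer would, in place of code of your own. Each camera call takes 0.05 s, during which the arm holds its last target. There are 200 camera calls.

## Working session

There is one attempt and no reset: what is moved stays moved. The work goes in short steps, Python scripts to look and compute and a tool call to move; the robot and the scene stay as the last step left them, time stands still between calls to the robot, and variables do not carry over. Pictures are saved under pics/ and viewed, at most 12 in all, crops included, and the job is handed in when it is done.

Besides the shell and the picture viewer there is one more tool, called after "Request:" by a JSON object that holds its "api" and its "payload". send_rows: Moves the arm, as the interface text tells. Scaled input: -1 to 1 covers 0.2 m each way for a shift and pi/2 rad each way for a turn. Its arguments: {"type":"object","properties":{"commands":{"type":"array"}},"required":["commands"]}

```bash
mkdir -p pics; ls; cat > h.py <<'E'
import numpy as np, cv2
from plant import status, vision, env
def snap(n,f):
    s=vision.snapshot(n); cv2.imwrite(f,s["image"]); np.savez(f[:-4]+".npz",**{k:np.array(s[k]) for k in s}); return s
E
python3 - <<'E'
from h import *
for n in("scene","top"):
    s=snap(n,f"pics/{n}0.png"); print({k:(v if k!="image" else 0) for k,v in s.items()})
o=status.observe();print(o)
E
```

```text
pics
{'image': 0, 'camera_matrix': array([[490.04169429,   0.        , 324.85231072],
       [  0.        , 490.04169429, 236.71007603],
       [  0.        ,   0.        ,   1.        ]]), 'eye': array([ 1.19627713, -0.60459664,  0.83144379]), 'attitude': array([5.42490298e+01, 3.30936190e-02, 4.52003575e+01])}
{'image': 0, 'camera_matrix': array([[448.40489133,   0.        , 314.54991206],
       [  0.        , 448.40489133, 237.81990228],
       [  0.        ,   0.        ,   1.        ]]), 'eye': array([0.34114606, 0.02689213, 1.33183953]), 'attitude': array([ 1.24101530e+01, -9.00121341e-02, -9.06455611e+01])}
{'time': 0.1, 'q': array([62.52145798, 21.99019532,  2.51308546, 91.63970639, -1.02731804,
       66.53302232, -2.86148439]), 'qd': array([-0.07924408, -0.16650889, -0.03034404, -0.11852849,  0.06896884,
        0.04138233,  0.05272355]), 'joint_efforts': array([ 2.44910720e-03, -4.34724963e+01,  1.02925301e+00, -2.50453681e+01,
        1.08472112e-02,  5.47352465e-03, -2.40760713e-06]), 'ee_pos': array([ 0.24185003, -0.60240208,  0.22998321]), 'eef_rot': array([-1.79859734e+02,  6.43571151e-03,  2.18751593e+01]), 'wrist_force': array([ 0.47133743, -0.91639247,  0.01388053]), 'wrist_torque': array([ 0.00778259,  0.01653812, -0.05336723]), 'grip_force': 0.0, 'gripper_width': 0.08523656488565684}
```

View pics/scene0.png

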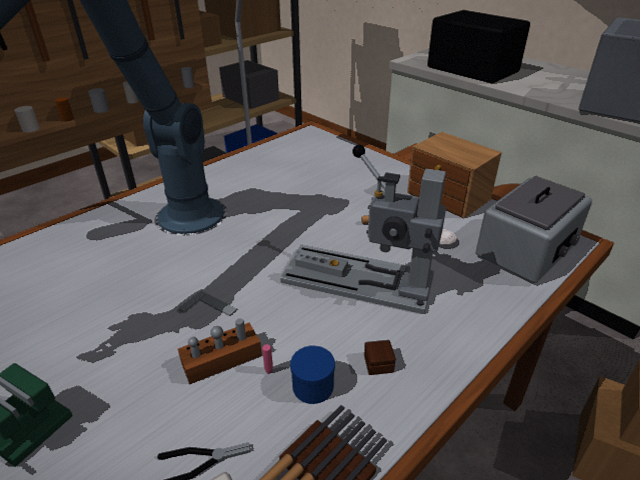

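View pics/top0.png

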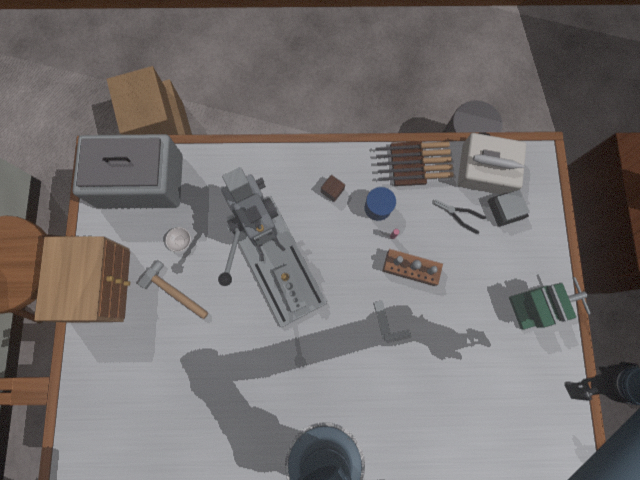

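Scene view: stand at (220,352) with punches at (194,345), (217,335), (240,328); pink look-alike at (267,358); press column at (430,235), block at (320,262), knob at (359,151). In the top view the stand is at (413,267), the block at (287,290) and the knob at (225,279).

```bash
cat >> h.py <<'E'
from scipy.spatial.transform import Rotation as Ro
def load(f):
    d=np.load(f[:-4]+".npz"); return {k:d[k] for k in d}
def ray(s,u,v):
    K=s["camera_matrix"]; d=np.array([(u-K[0,2])/K[0,0],-(v-K[1,2])/K[1,1],-1])
    return s["eye"],Ro.from_euler("xyz",s["attitude"],degrees=True).as_matrix()@d
def onz(s,u,v,z):
    e,d=ray(s,u,v); return e+d*(z-e[2])/d[2]
def proj(s,p):
    c=Ro.from_euler("xyz",s["attitude"],degrees=True).as_matrix().T@(np.array(p)-s["eye"]); K=s["camera_matrix"]
    return np.array([K[0,2]+K[0,0]*c[0]/-c[2],K[1,2]-K[1,1]*c[1]/-c[2]])
def tri(a,b):
    A=np.zeros((3,3));B=np.zeros(3)
    for s,u,v in(a,b):
        e,d=ray(s,u,v);d=d/np.linalg.norm(d);P=np.eye(3)-np.outer(d,d);A+=P;B+=P@e
    return np.linalg.solve(A,B)
E
python3 - <<'E'
from h import *
a=cv2.imread("pics/scene0.png");b=cv2.imread("pics/top0.png")
x=cv2.resize(a[300:400,160:293],(800,600),interpolation=cv2.INTER_CUBIC)
y=cv2.resize(b[150:340,200:340],None,fx=4,fy=4,interpolation=cv2.INTER_CUBIC)[160:]
cv2.imwrite("pics/c1.png",x);cv2.imwrite("pics/c2.png",y)
S,T=load("pics/scene0.png"),load("pics/top0.png")
print("knob",tri((S,359,151),(T,225,279)))
hsv=cv2.cvtColor(b,cv2.COLOR_BGR2HSV)
m=cv2.inRange(hsv,(3,110,40),(18,255,255));m[:240]=0;m[290:]=0;m[:,:370]=0;m[:,450:]=0
print(cv2.minAreaRect(cv2.findNonZero(m)))
print(cv2.boxPoints(cv2.minAreaRect(cv2.findNonZero(m))))
for p in cv2.boxPoints(cv2.minAreaRect(cv2.findNonZero(m))): print(onz(T,*p,0.045))
E
```

```text
knob [0.47341743 0.23102796 0.29805473]
((411.3309326171875, 264.50860595703125), (45.3388786315918, 16.00510597229004), 15.52410888671875)
[[387.34668 266.1519 ]
 [391.63037 250.73067]
 [435.3152  262.86533]
 [431.0315  278.28656]]
[ 0.53787787 -0.18839279  0.045     ]
[ 0.58320671 -0.20300683  0.045     ]
[ 0.54597614 -0.32816802  0.045     ]
[ 0.50118201 -0.31270607  0.045     ]
```

View pics/c1.png

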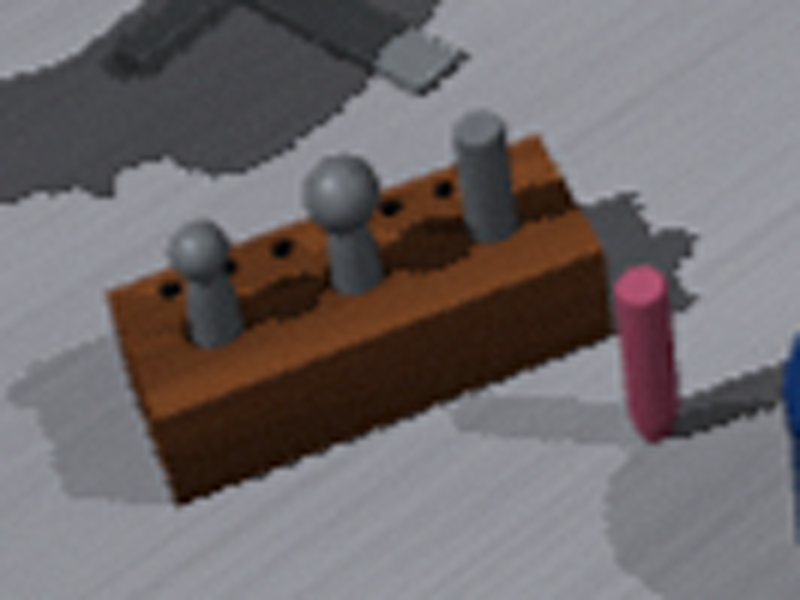

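View pics/c2.png

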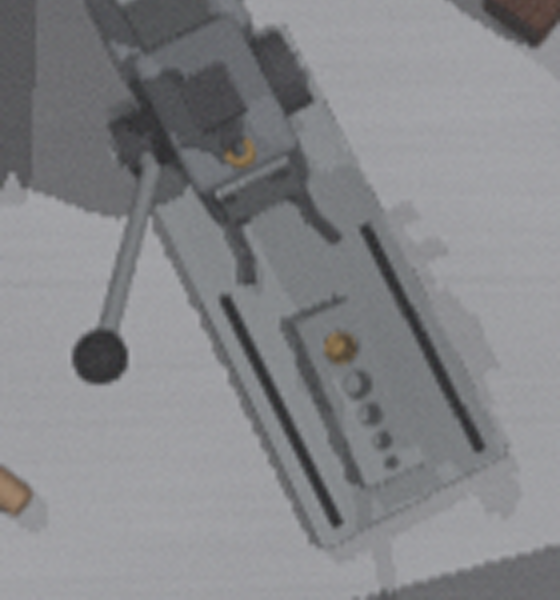

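Close crop: the +y-most one (scene (240,321)) is the plain flat-topped punch; the two ball-topped ones at (194,342), (217,332) are dapping punches and pink at (267,345) is the look-alike. In the top view, the bezel is at (285,277), the plate's front corners at (279.5,326.8) and (325.8,303.8), and the block's smallest hole at (297.8,305.8).

```bash
python3 - <<'E'
from h import *
S,T=load("pics/scene0.png"),load("pics/top0.png")
print("punchtop",onz(S,240,321,.092), "in top px",proj(T,onz(S,240,321,.092)))
fl=onz(T,279.5,326.75,.018);fr=onz(T,325.75,303.75,.018)
print("front",fl,fr,np.linalg.norm(fl-fr))
w=(fl-fr)/np.linalg.norm(fl-fr); yaw=np.degrees(np.arctan2(-w[0],w[1])); print("press yaw",yaw)
for n,s in(("S",S),("T",T)):
    h=cv2.cvtColor(s["image"],cv2.COLOR_BGR2HSV); m=cv2.inRange(h,(12,110,60),(30,255,255))
    k,l,st,c=cv2.connectedComponentsWithStats(m)
    for i in range(1,k):
        if (n=="S" and 300<c[i][0]<360 and 240<c[i][1]<290) or (n=="T" and 250<c[i][0]<310 and 250<c[i][1]<300): print(n,c[i],st[i],onz(s,*c[i],.0415))
print("small hole",onz(T,297.75,305.75,.04))
# dark slots direction
def dr(a,b,z):
    d=onz(T,a[0]/4+200,(a[1]+160)/4+150,z)-onz(T,b[0]/4+200,(b[1]+160)/4+150,z);return np.degrees(np.arctan2(d[1],d[0])),np.linalg.norm(d)
print("slots",dr((225,296),(337,524),.018),dr((365,227),(480,449),.018), "knob c2",onz(T,100/4+200,516/4+150,.3))
print("blk top-left edge",dr((290,325),(355,485),.04))
ex=np.array([np.cos(np.radians(yaw)),np.sin(np.radians(yaw)),0]);ey=np.array([-ex[1],ex[0],0])
O=(fl+fr)/2+ex*.25;print("O",O,"knob pred",O+ex*(-.107 if 0 else .025-.16*np.cos(.6))+ey*.125)
E
```

```text
punchtop [ 0.55583106 -0.21852895  0.092     ] in top px [400.46839854 257.13160388]
front [0.36960197 0.12525892 0.018     ] [ 0.43368061 -0.00876673  0.018     ] 0.14855620875340098
press yaw 25.55280166471289
S [333.97619048 262.5952381 ] [330 260   9   6  42] [0.51470873 0.10462909 0.0415    ]
small hole [0.42736101 0.07185062 0.04      ]
slots (np.float64(26.54926766411168), np.float64(0.18669698393191117)) (np.float64(26.799099699362127), np.float64(0.18538478559865287)) knob c2 [0.47308323 0.23054981 0.3       ]
blk top-left edge (np.float64(22.302142799197952), np.float64(0.1245716360252925))
O [0.62718833 0.16608177 0.018     ] knob pred [0.47668791 0.23267846 0.018     ]
```

```bash
cat >> h.py <<'E'
def plan(tgt,yaw,g,step=.038,start=None):
    o=status.observe(); p=np.array(o["ee_pos"]) if start is None else np.array(start[:3]); y0=o["eef_rot"][2] if start is None else start[3]
    dy=(yaw-y0+180)%360-180; d=np.array(tgt)-p
    n=max(1,int(np.ceil(max(np.linalg.norm(d)/step,abs(dy)/6.5))))
    out=[]
    for i in range(n):
        ps=np.radians(y0+dy*i/n); s=d/n
        out.append([round(float(v),3) for v in ((s[0]*np.cos(ps)+s[1]*np.sin(ps))/.2,(s[0]*np.sin(ps)-s[1]*np.cos(ps))/.2,-s[2]/.2,-dy/n/90,g)])
    print("from",p.round(4),round(y0,2),"rows",n)
    for r in out: print(r)
E
python3 - <<'E'
from h import *
S=load("pics/scene0.png")
print("pink base",onz(S,268.9,372,0.0))
plan([.556,-.2185,.23],73.4,.5)
E
```

```text
pink base [ 0.63852794 -0.21693981  0.        ]
from [ 0.2419 -0.6024  0.23  ] 21.88 rows 14
[0.155, -0.085, -0.0, -0.041, 0.5]
[0.16, -0.075, -0.0, -0.041, 0.5]
[0.165, -0.065, -0.0, -0.041, 0.5]
[0.169, -0.054, -0.0, -0.041, 0.5]
[0.172, -0.043, -0.0, -0.041, 0.5]
[0.174, -0.032, -0.0, -0.041, 0.5]
[0.176, -0.021, -0.0, -0.041, 0.5]
[0.177, -0.009, -0.0, -0.041, 0.5]
[0.177, 0.002, -0.0, -0.041, 0.5]
[0.177, 0.013, -0.0, -0.041, 0.5]
[0.175, 0.025, -0.0, -0.041, 0.5]
[0.174, 0.036, -0.0, -0.041, 0.5]
[0.171, 0.047, -0.0, -0.041, 0.5]
[0.167, 0.058, -0.0, -0.041, 0.5]
```

Request:
{"api": "send_rows", "payload": {"commands": [[0.155,-0.085,0,-0.041,0.5],[0.16,-0.075,0,-0.041,0.5],[0.165,-0.065,0,-0.041,0.5],[0.169,-0.054,0,-0.041,0.5],[0.172,-0.043,0,-0.041,0.5]]}}

```text
time: 0.52
ee_pos: [0.3549, -0.4644, 0.2307]
eef_rot: [-179.9, -0.0, 40.5]
wrist_force: [0.6, -0.6, -0.0]
gripper_width: 0.0427
grip_force: 0.0
```

Request:
{"api": "send_rows", "payload": {"commands": [[0.174,-0.032,0,-0.041,0.5],[0.176,-0.021,0,-0.041,0.5],[0.177,-0.009,0,-0.041,0.5],[0.177,0.002,0,-0.041,0.5],[0.177,0.013,0,-0.041,0.5]]}}

```text
time: 0.93
ee_pos: [0.4669, -0.3273, 0.2308]
eef_rot: [-179.9, 0.0, 59.0]
wrist_force: [0.8, -0.1, -0.1]
gripper_width: 0.0429
grip_force: 0.0
```

Request:
{"api": "send_rows", "payload": {"commands": [[0.175,0.025,0,-0.041,0.5],[0.174,0.036,0,-0.041,0.5],[0.171,0.047,0,-0.041,0.5],[0.167,0.058,0,-0.041,0.5],[0,0,0,0,0.5]]}}

```text
time: 1.35
ee_pos: [0.5613, -0.2085, 0.2312]
eef_rot: [179.9, -0.4, 74.4]
wrist_force: [0.0, 1.8, 0.6]
gripper_width: 0.0428
grip_force: 0.0
```

```bash
python3 - <<'E'
from h import *
s=snap("wrist","pics/w1.png"); print(s["eye"],s["attitude"],s["camera_matrix"][0]); o=status.observe();print(o["ee_pos"],o["eef_rot"],o["gripper_width"],o["wrist_force"],o["time"])
S=load("pics/scene0.png")
p=onz(S,240,321,.092);print("pred px",proj(s,p))
E
```

```text
[ 0.58044106 -0.14021094  0.37383253] [-16.02165046  -0.08385483 -15.56424735] [406.96884131   0.         318.63318435]
[ 0.55896978 -0.21255694  0.23094531] [179.9965263   -0.21848593  74.13109403] 0.04237699377954471 [-1.15642414 -0.59721707 -0.48494558] 1.4
pred px [314.32701024 234.93357175]
```

View pics/w1.png

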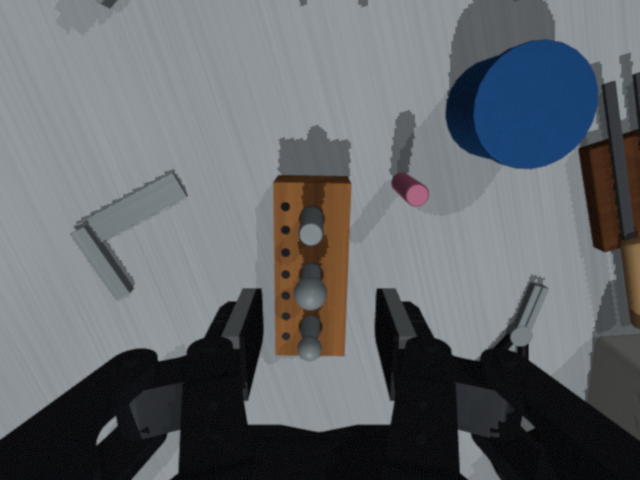

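Wrist view: stand seen from above; punch's flat top at about (311,234), dapping balls at (311,294) and (309,348), pink look-alike at (415,194), tin at (535,104).

Request:
{"api": "send_rows", "payload": {"commands": [[0,0,0,0,0.5],[0,0,0,0,0.5],[0,0,0,0,0.5]]}}

```text
time: 1.65
ee_pos: [0.5548, -0.2215, 0.2309]
eef_rot: [-179.9, 0.1, 73.3]
wrist_force: [-0.2, -0.5, 0.4]
gripper_width: 0.0426
grip_force: 0.0
```

```bash
python3 - <<'E'
from h import *
s=snap("wrist","pics/w2.png")
pr=proj(s,[.556,-.2185,.092]);print("pred",pr)
g=cv2.cvtColor(s["image"],cv2.COLOR_BGR2GRAY); x,y=int(pr[0])-40,int(pr[1])-40
c=cv2.resize(g[y:y+80,x:x+80],None,fx=6,fy=6,interpolation=cv2.INTER_CUBIC)
h=cv2.HoughCircles(c,cv2.HOUGH_GRADIENT,1.5,200,param1=80,param2=25,minRadius=50,maxRadius=100);print(h)
for k in (h[0] if h is not None else []):
    u=(k[:2]+.5)/6-.5+[x,y];p=onz(s,*u,.092);print(u,k[2]/6,p)
cv2.imwrite("pics/c3.png",c)
plan([p[0],p[1],.056],73.4,.5)
E
```

```text
pred [318.83448954 214.18087628]
NoneTraceback (most recent call last):
  File "<stdin>", line 10, in <module>
NameError: name 'p' is not defined. Did you mean: 'np'?
```

```bash
python3 - <<'E'
from h import *
s=snap("wrist","pics/w3.png");print(status.observe()["ee_pos"])
pr=proj(s,[.556,-.2185,.092]);print("pred",pr)
x,y=int(pr[0])-30,int(pr[1])-30
h=cv2.cvtColor(s["image"],cv2.COLOR_BGR2HSV)[y:y+60,x:x+60]
print(h[30,18:42].tolist())
for t in (80,95,110,120):
    m=((h[...,1]<90)&(h[...,2]>t)).astype(np.uint8)
    k,l,st,c=cv2.connectedComponentsWithStats(m)
    for i in range(1,k):
        if 150<st[i][4]<1200: print(t,st[i],c[i]+[x,y],onz(s,*(c[i]+[x,y]),.092))
E
```

```text
[ 0.55511479 -0.22116035  0.23109185]
pred [318.65287559 214.28883167]
[[98, 21, 133], [100, 23, 134], [98, 23, 134], [98, 23, 134], [100, 23, 134], [98, 23, 133], [97, 25, 133], [98, 23, 132], [100, 23, 133], [99, 25, 133], [99, 25, 135], [100, 23, 135], [98, 23, 134], [98, 21, 134], [98, 23, 134], [100, 23, 134], [100, 23, 134], [98, 23, 134], [100, 23, 132], [101, 23, 121], [95, 17, 91], [11, 67, 80], [14, 149, 106], [14, 162, 115]]
80 [ 14  18  26  24 434] [314.48847926 213.57603687] [ 0.55331704 -0.21715431  0.092     ]
95 [ 16  19  22  22 389] [314.51413882 213.57840617] [ 0.55333399 -0.21716119  0.092     ]
110 [ 16  20  22  21 366] [314.49180328 213.70491803] [ 0.55329206 -0.21724503  0.092     ]
120 [ 17  20  21  21 334] [314.53592814 213.61377246] [ 0.55334133 -0.21719033  0.092     ]
```

```bash
python3 - <<'E'
from h import *
plan([.554,-.2175,.056],73.4,.5)
E
```

```text
from [ 0.5551 -0.2212  0.2311] 73.34 rows 5
[0.003, -0.002, 0.175, -0.0, 0.5]
[0.003, -0.002, 0.175, -0.0, 0.5]
[0.003, -0.002, 0.175, -0.0, 0.5]
[0.003, -0.002, 0.175, -0.0, 0.5]
[0.003, -0.002, 0.175, -0.0, 0.5]
```

Request:
{"api": "send_rows", "payload": {"commands": [[0.01,-0.005,0.17,0,0.5],[0.005,-0.005,0.17,0,0.5],[0,0,0.17,0,0.5],[0,0,0.17,0,0.5],[0,0,0.1,0,0.5]]}}

```text
time: 2.17
ee_pos: [0.5519, -0.2163, 0.0715]
eef_rot: [-179.7, 0.0, 73.4]
wrist_force: [0.7, 0.2, -0.3]
gripper_width: 0.043
grip_force: 0.0
```

Request:
{"api": "send_rows", "payload": {"commands": [[0,0,0.08,0,0.5],[0,0,0,0,0.5],[0,0,0,0,0.5]]}}

```text
time: 2.42
ee_pos: [0.5539, -0.2165, 0.0585]
eef_rot: [-179.9, 0.0, 73.5]
wrist_force: [0.3, -0.2, 0.5]
gripper_width: 0.0431
grip_force: 0.0
```

Request:
{"api": "send_rows", "payload": {"commands": [[0,0,0,0,0.15],[0,0,0,0,0.15],[0,0,0,0,0.1],[0,0,0,0,0.0],[0,0,0,0,0.0]]}}

```text
time: 2.83
ee_pos: [0.5559, -0.2164, 0.0613]
eef_rot: [179.9, 0.0, 73.5]
wrist_force: [-3.1, 0.8, 6.7]
gripper_width: 0.0164
grip_force: 58.7
```

Request:
{"api": "send_rows", "payload": {"commands": [[0,0,0,0,0],[0,0,0,0,0],[0,0,-0.02,0,0],[0,0,-0.05,0,0],[0,0,-0.1,0,0]]}}

```text
time: 3.25
ee_pos: [0.5529, -0.215, 0.0916]
eef_rot: [-179.7, -0.0, 73.5]
wrist_force: [-0.5, 0.1, -2.2]
gripper_width: 0.0167
grip_force: 58.3
```

Request:
{"api": "send_rows", "payload": {"commands": [[0,0,-0.15,0,0],[0,0,-0.15,0,0],[0,0,-0.15,0,0],[0,0,0,0,0],[0,0,0,0,0]]}}

```text
time: 3.67
ee_pos: [0.5573, -0.2163, 0.1866]
eef_rot: [179.6, 0.0, 73.5]
wrist_force: [0.1, 0.7, -2.0]
gripper_width: 0.017
grip_force: 58.5
```

```bash
python3 - <<'E'
from h import *
print(status.observe()["gripper_width"])
plan([.514,.104,.18],73.4,0)
E
```

```text
0.017017827170342194
from [ 0.5573 -0.2163  0.1866] 73.54 rows 9
[0.164, -0.073, 0.004, 0.0, 0.0]
[0.164, -0.074, 0.004, 0.0, 0.0]
[0.164, -0.074, 0.004, 0.0, 0.0]
[0.164, -0.074, 0.004, 0.0, 0.0]
[0.164, -0.074, 0.004, 0.0, 0.0]
[0.164, -0.074, 0.004, 0.0, 0.0]
[0.164, -0.074, 0.004, 0.0, 0.0]
[0.164, -0.074, 0.004, 0.0, 0.0]
[0.164, -0.074, 0.004, 0.0, 0.0]
```

Request:
{"api": "send_rows", "payload": {"commands": [[0.16,-0.074,0,0,0],[0.16,-0.074,0,0,0],[0.16,-0.074,0,0,0],[0.16,-0.074,0,0,0],[0.16,-0.074,0,0,0]]}}

```text
time: 4.08
ee_pos: [0.5274, -0.0399, 0.1815]
eef_rot: [-179.8, 0.0, 73.5]
wrist_force: [0.9, 0.6, -1.6]
gripper_width: 0.0164
grip_force: 58.4
```

Request:
{"api": "send_rows", "payload": {"commands": [[0.16,-0.074,0,0,0],[0.1,-0.05,0,0,0],[0,0,0,0,0],[0,0,0,0,0],[0,0,0,0,0]]}}

```text
time: 4.5
ee_pos: [0.5195, 0.0146, 0.182]
eef_rot: [-179.9, 0.1, 73.5]
wrist_force: [-0.0, -1.0, -0.3]
gripper_width: 0.0164
grip_force: 58.5
```

Request:
{"api": "send_rows", "payload": {"commands": [[0,0,0,0,0],[0,0,0,0,0],[0,0,0,0,0]]}}

```text
time: 4.75
ee_pos: [0.5205, 0.014, 0.183]
eef_rot: [-180.0, 0.0, 73.4]
wrist_force: [0.4, -0.2, -1.4]
gripper_width: 0.0167
grip_force: 58.5
```

```bash
python3 - <<'E'
from h import *
s=snap("wrist","pics/w4.png");print(status.observe()["ee_pos"])
print(proj(s,[.514,.104,.0415]))
h=cv2.cvtColor(s["image"],cv2.COLOR_BGR2HSV); m=cv2.inRange(h,(10,90,50),(32,255,255))
k,l,st,c=cv2.connectedComponentsWithStats(m)
for i in range(1,k):
    if 30<st[i][4]<3000: print(st[i],c[i],onz(s,*c[i],.0415))
E
```

```text
[0.52054671 0.01425389 0.18309511]
[269.84777051  93.61122501]
[ 249   69   36   38 1063] [266.4929445   87.61053622] [0.51307595 0.10817013 0.0415    ]
[443 456  24  22 113] [454.15044248 466.2300885 ] [ 0.57021814 -0.23450037  0.0415    ]
```

View pics/w4.png

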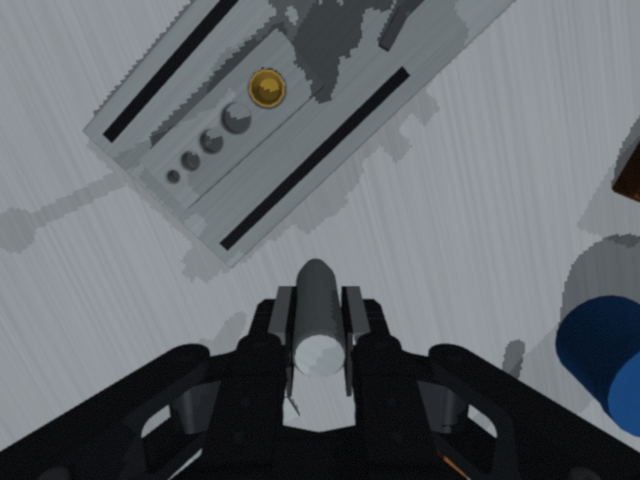

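Wrist view: brass bezel rim centred at (266.5,87.5), punch held with tip at about (316,265) and top at (320,355); the block's holes run down to (173,177), and nest rail shows at (400,20).

```bash
python3 - <<'E'
from h import *
s=load("pics/w4.png")
o=status.observe();print(o["q"])
p=np.array(o["ee_pos"])
print("expected tip/top px",proj(s,p-[0,0,.0435]),proj(s,p+[0,0,.0315]))
b=onz(s,173,177,.04);print("small hole",b)
# plate near corners
for u in((228,267),(86,130)): print("corner",onz(s,*u,.018))
plan([.513,.1075,.14],73.4,0)
E
```

```text
[ 18.27259834  13.05491253 -27.11555492 110.79972803   6.99701545
  57.74858779 -28.58243389]
expected tip/top px [317.9565935  266.84121761] [317.38076501 354.39626316]
small hole [0.43108037 0.07099396 0.04      ]
corner [ 0.437225   -0.01017203  0.018     ]
corner [0.37470751 0.12030573 0.018     ]
from [0.5205 0.0143 0.1831] 73.41 rows 3
[0.145, -0.056, 0.072, 0.0, 0.0]
[0.145, -0.056, 0.072, 0.0, 0.0]
[0.145, -0.056, 0.072, 0.0, 0.0]
```

Request:
{"api": "send_rows", "payload": {"commands": [[0.145,-0.055,0.07,0,0],[0.145,-0.055,0.07,0,0],[0.145,-0.055,0.07,0,0],[0,0,0,0,0],[0,0,0,0,0]]}}

```text
time: 5.22
ee_pos: [0.5123, 0.1107, 0.1404]
eef_rot: [-179.9, -0.0, 73.8]
wrist_force: [0.9, -1.9, -1.0]
gripper_width: 0.0169
grip_force: 58.5
```

Request:
{"api": "send_rows", "payload": {"commands": [[0,0,0,0,0],[0,0,0,0,0],[0,0,0,0,0],[0,0,0,0,0]]}}

```text
time: 5.55
ee_pos: [0.5141, 0.1068, 0.1417]
eef_rot: [179.9, 0.0, 73.4]
wrist_force: [-0.2, -0.2, -0.9]
gripper_width: 0.0167
grip_force: 58.5
```

```bash
python3 - <<'E'
from h import *
s=snap("wrist","pics/w5.png");p=status.observe()["ee_pos"];print(p)
print("tip exp",proj(s,p-[0,0,.0435]),"under tip at .0415",proj(s,[p[0],p[1],.0415]))
h=cv2.cvtColor(s["image"],cv2.COLOR_BGR2HSV); m=cv2.inRange(h,(10,90,50),(32,255,255))
k,l,st,c=cv2.connectedComponentsWithStats(m)
for i in range(1,k):
    if 300<st[i][4]: print(st[i],c[i],onz(s,*c[i],.0415)); q=(l==i).astype(np.uint8); e=cv2.fitEllipse(cv2.convexHull(cv2.findNonZero(q)));print(e,onz(s,*e[0],.0415))
E
```

```text
[0.51403327 0.1070475  0.1416739 ]
tip exp [317.50950742 266.93453011] under tip at .0415 [317.68540008 233.88335165]
[ 297  214   38   37 1072] [315.59794776 232.18843284] [0.51310667 0.10846842 0.0415    ]
((315.59014892578125, 232.19261169433594), (36.14579391479492, 37.427982330322266), 95.9573745727539) [0.51310126 0.10846721 0.0415    ]
```

View pics/w5.png

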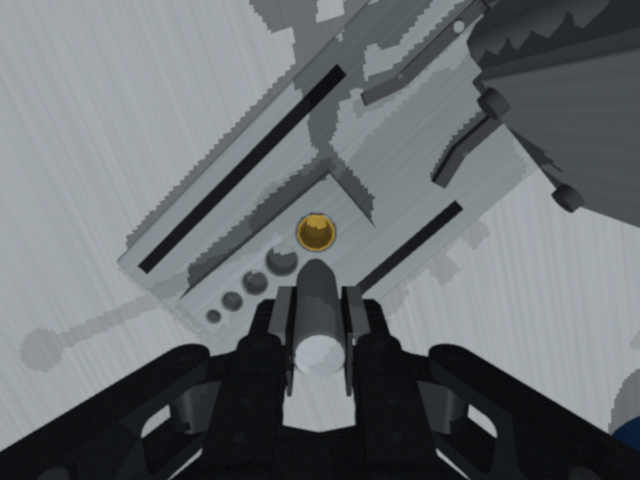

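Wrist view: bezel rim centred at (315.6,232), punch tip at (316,265) just short of it in view because it is higher; nest rails at (365,100) and (440,180).

Request:
{"api": "send_rows", "payload": {"commands": [[0.006,-0.004,0.1,0,0],[0,0,0.1,0,0],[0,0,0.06,0,0],[0,0,0,0,0],[0,0,0,0,0]]}}

```text
time: 6.02
ee_pos: [0.5125, 0.1092, 0.0888]
eef_rot: [-179.9, 0.0, 73.5]
wrist_force: [0.4, 0.3, -0.7]
gripper_width: 0.0163
grip_force: 58.5
```

Request:
{"api": "send_rows", "payload": {"commands": [[0,0,0.02,0,0],[0,0,0.02,0,0],[0,0,0.02,0,0],[0,0,0,0,0],[0,0,0,0,0]]}}

```text
time: 6.43
ee_pos: [0.5129, 0.1097, 0.0772]
eef_rot: [-180.0, 0.0, 73.5]
wrist_force: [-0.6, 0.4, -1.7]
gripper_width: 0.0167
grip_force: 58.5
```

Request:
{"api": "send_rows", "payload": {"commands": [[0,0,0.01,0,0],[0,0,0.01,0,0],[0,0,0,0,0],[0,0,0,0,0]]}}

```text
time: 6.77
ee_pos: [0.5134, 0.1096, 0.0733]
eef_rot: [180.0, -0.0, 73.5]
wrist_force: [0.2, 0.0, -1.5]
gripper_width: 0.0165
grip_force: 58.5
```

Request:
{"api": "send_rows", "payload": {"commands": [[0,0,0.008,0,0],[0,0,0,0,0],[0,0,0,0,0]]}}

```text
time: 7.02
ee_pos: [0.5136, 0.1096, 0.0719]
eef_rot: [179.9, -0.0, 73.5]
wrist_force: [0.5, -1.5, -0.6]
gripper_width: 0.0171
grip_force: 58.4
```

Nearly home with no resistance; nudging further until contact.

Request:
{"api": "send_rows", "payload": {"commands": [[0,0,0.006,0,0],[0,0,0,0,0],[0,0,0,0,0]]}}

```text
time: 7.27
ee_pos: [0.5138, 0.1099, 0.0718]
eef_rot: [179.9, -0.0, 73.5]
wrist_force: [-1.2, -1.4, 5.3]
gripper_width: 0.0165
grip_force: 59.5
```

Request:
{"api": "send_rows", "payload": {"commands": [[0,0,0.006,0,0],[0,0,0,0,0],[0,0,0,0,0]]}}

```text
time: 7.52
ee_pos: [0.514, 0.11, 0.0716]
eef_rot: [179.9, 0.0, 73.5]
wrist_force: [-3.4, -1.5, 12.5]
gripper_width: 0.0169
grip_force: 60.5
```

Request:
{"api": "send_rows", "payload": {"commands": [[0,0,-0.004,0,0],[0,0,-0.004,0,0.3],[0,0,0,0,0.5],[0,0,0,0,0.5],[0,0,0,0,0.5]]}}

```text
time: 7.93
ee_pos: [0.5126, 0.1097, 0.0705]
eef_rot: [-180.0, 0.0, 73.5]
wrist_force: [0.8, 1.0, -0.8]
gripper_width: 0.0427
grip_force: 0.0
```

Request:
{"api": "send_rows", "payload": {"commands": [[0,0,-0.05,0,0.6],[0,0,-0.1,0,0.6],[0,0,-0.15,0,0.6],[0,0,-0.15,0,0.6],[0,0,-0.15,0,0.6]]}}

```text
time: 8.35
ee_pos: [0.5125, 0.1098, 0.1924]
eef_rot: [-179.9, 0.0, 73.6]
wrist_force: [1.2, -0.2, -0.1]
gripper_width: 0.0513
grip_force: 0.0
```

```bash
python3 - <<'E'
from h import *
s=snap("wrist","pics/w6.png");print(status.observe()["ee_pos"])
t=snap("scene","pics/scene1.png")
a=cv2.resize(s["image"][180:380,220:420],(400,400));b=cv2.resize(t["image"][200:300,280:380],(400,400),interpolation=cv2.INTER_CUBIC)
cv2.imwrite("pics/c6.png",np.hstack([a,b]))
for q in([.5131,.1085,.1025],[.5131,.1085,.0415]): print(proj(s,q),proj(t,q))
E
```

```text
[0.51716216 0.11123601 0.19927715]
[319.89876433 240.88365156] [334.84798621 242.60766931]
[319.7575282 216.1377871] [334.57953571 261.65330867]
```

View pics/c6.png

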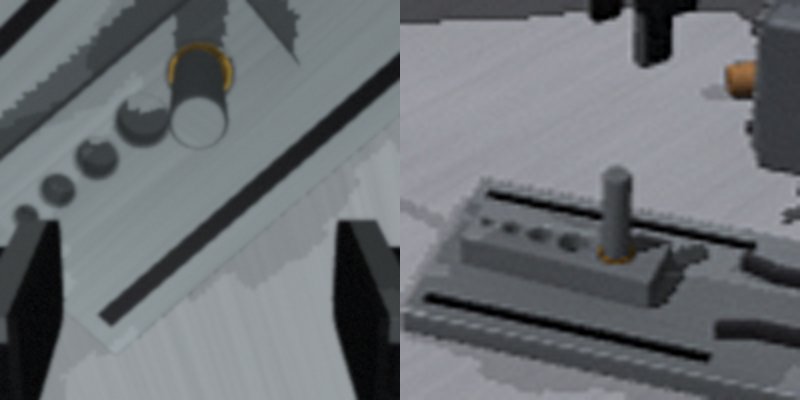

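Punch stands upright in the brass ring, top at scene (334,242.5) – exactly where a home punch should project. Now measure the block and press axes.

```bash
python3 - <<'E'
from h import *
s=load("pics/w5.png")
H=np.array([onz(s,*u,.04)[:2] for u in((214,316),(232,301),(255,282),(282,260))]+[[.5131,.1085]])
c=H.mean(0);d=np.linalg.svd(H-c)[2][0];d*=np.sign(d[0]);print("block yaw",np.degrees(np.arctan2(d[1],d[0])),"small hole",H[0])
# slots via mask
v=cv2.cvtColor(s["image"],cv2.COLOR_BGR2HSV)[...,2];m=(v<45).astype(np.uint8)
k,l,st,cc=cv2.connectedComponentsWithStats(m);L=[]
for i in range(1,k):
    if 300<st[i][4]<8000:
        q=cv2.findNonZero((l==i).astype(np.uint8)).reshape(-1,2)
        P=np.array([onz(s,*u,.018)[:2] for u in q.astype(float)]);c=P.mean(0);e=np.linalg.svd(P-c,full_matrices=False)[2][0];e*=np.sign(e[0]);t=(P-c)@e
        print(st[i],"c",c,"yaw",np.degrees(np.arctan2(e[1],e[0])),"len",np.ptp(t),"ends",c+e*t.min(),c+e*t.max())
for u in((120,262),(365,98),(437,182)): print(onz(s,*u,.018),onz(s,*u,.028))
print("bezel->block end", .5131)
E
```

```text
block yaw 24.17174136241889 small hole [0.43159858 0.07180524]
[ 480    0  160   69 2911] c [0.69439157 0.17673179] yaw 1.226928676220948 len 0.09500920606766246 ends [0.63725059 0.17550799] [0.73223801 0.17754236]
[ 139   65  207  207 3434] c [0.47919855 0.15757182] yaw 26.92422807102589 len 0.18842294205380974 ends [0.3875596  0.11103199] [0.55555865 0.19635212]
[432  88  65  94 625] c [0.62473546 0.13994201] yaw 41.21604274698703 len 0.06553876836216063 ends [0.5948315  0.11374828] [0.64413176 0.15693178]
[ 359  202  103   91 1284] c [0.57057341 0.07415109] yaw 27.04871323921511 len 0.08879929306522408 ends [0.52851777 0.05267761] [0.60760421 0.0930589 ]
[340 287  13  96 503] c [0.51193332 0.02923014] yaw 76.21012205259215 len 0.07883339290918899 ends [ 0.50006829 -0.01911248] [0.51885916 0.05744865]
[0.37447388 0.12015405 0.018     ] [0.38051163 0.12224685 0.028     ]
[0.56529538 0.17620041 0.018     ] [0.56415435 0.17618473 0.028     ]
[0.59726006 0.11202008 0.018     ] [0.59491651 0.11441889 0.028     ]
bezel->block end 0.5131
```

```bash
python3 - <<'E'
from h import *
plan([.42,.0,.2],-155.8,.75)
E
```

```text
from [0.5173 0.1113 0.1973] 73.55 rows 21
[-0.032, -0.015, -0.001, -0.069, 0.75]
[-0.03, -0.018, -0.001, -0.069, 0.75]
[-0.028, -0.021, -0.001, -0.069, 0.75]
[-0.026, -0.024, -0.001, -0.069, 0.75]
[-0.023, -0.027, -0.001, -0.069, 0.75]
[-0.02, -0.029, -0.001, -0.069, 0.75]
[-0.016, -0.031, -0.001, -0.069, 0.75]
[-0.013, -0.033, -0.001, -0.069, 0.75]
[-0.009, -0.034, -0.001, -0.069, 0.75]
[-0.006, -0.035, -0.001, -0.069, 0.75]
[-0.002, -0.035, -0.001, -0.069, 0.75]
[0.002, -0.035, -0.001, -0.069, 0.75]
[0.006, -0.035, -0.001, -0.069, 0.75]
[0.009, -0.034, -0.001, -0.069, 0.75]
[0.013, -0.033, -0.001, -0.069, 0.75]
[0.017, -0.031, -0.001, -0.069, 0.75]
[0.02, -0.029, -0.001, -0.069, 0.75]
[0.023, -0.027, -0.001, -0.069, 0.75]
[0.026, -0.024, -0.001, -0.069, 0.75]
[0.028, -0.021, -0.001, -0.069, 0.75]
[0.03, -0.018, -0.001, -0.069, 0.75]
```

Request:
{"api": "send_rows", "payload": {"commands": [[-0.168,-0.077,0,0,0.75],[-0.168,-0.077,0,0,0.75],[-0.168,-0.077,0,0,0.75],[-0.168,-0.077,0,0,0.75],[0,0,0,-0.076,0.75]]}}

```text
time: 8.87
ee_pos: [0.4094, -0.008, 0.1889]
eef_rot: [-179.6, 0.3, 80.0]
wrist_force: [-0.4, -0.3, -0.8]
gripper_width: 0.064
grip_force: 0.0
```

Request:
{"api": "send_rows", "payload": {"commands": [[0,0,0,-0.077,0.75],[0,0,0,-0.077,0.75],[0,0,0,-0.077,0.75],[0,0,0,-0.077,0.75],[0,0,0,-0.077,0.75]]}}

```text
time: 9.28
ee_pos: [0.4153, -0.0017, 0.1906]
eef_rot: [-180.0, -0.0, 115.4]
wrist_force: [0.1, -0.2, -0.1]
gripper_width: 0.0639
grip_force: 0.0
```

Request:
{"api": "send_rows", "payload": {"commands": [[0,0,0,-0.077,0.75],[0,0,0,-0.077,0.75],[0,0,0,-0.077,0.75],[0,0,0,-0.077,0.75],[0,0,0,-0.077,0.75]]}}

```text
time: 9.7
ee_pos: [0.4153, -0.0016, 0.1906]
eef_rot: [-180.0, -0.0, 150.0]
wrist_force: [-0.7, -0.0, -0.9]
gripper_width: 0.0641
grip_force: 0.0
```

Request:
{"api": "send_rows", "payload": {"commands": [[0,0,0,-0.077,0.75],[0,0,0,-0.077,0.75],[0,0,0,-0.077,0.75],[0,0,0,-0.077,0.75],[0,0,0,-0.076,0.75]]}}

```text
time: 10.12
ee_pos: [0.4153, -0.0017, 0.1906]
eef_rot: [180.0, -0.1, -175.4]
wrist_force: [-0.5, -0.1, 0.2]
gripper_width: 0.0639
grip_force: 0.0
```

```bash
python3 - <<'E'
from h import *
print(status.observe()["q"])
plan([.4337,.0729,.1],-155.8,.75)
E
```

```text
[ 2.18321738e+01 -3.25786080e-02 -2.69713748e+01  1.23275124e+02
 -2.73392873e-02  5.68122212e+01  8.94722932e+01]
from [ 0.4153 -0.0017  0.1906] -175.4 rows 4
[-0.03, 0.091, 0.113, -0.054, 0.75]
[-0.038, 0.088, 0.113, -0.054, 0.75]
[-0.045, 0.085, 0.113, -0.054, 0.75]
[-0.053, 0.08, 0.113, -0.054, 0.75]
```

Request:
{"api": "send_rows", "payload": {"commands": [[-0.03,0.091,0.11,-0.054,0.75],[-0.038,0.088,0.11,-0.054,0.75],[-0.045,0.085,0.11,-0.054,0.75],[-0.053,0.08,0.11,-0.054,0.75],[0,0,0,0,0.75]]}}

```text
time: 10.53
ee_pos: [0.4317, 0.0764, 0.0993]
eef_rot: [179.7, -0.3, -155.9]
wrist_force: [-1.5, 0.1, -0.4]
gripper_width: 0.0641
grip_force: 0.0
```

Request:
{"api": "send_rows", "payload": {"commands": [[0,0,0,0,0.75],[0,0,0,0,0.75],[0,0,0,0,0.75]]}}

```text
time: 10.78
ee_pos: [0.4354, 0.0716, 0.1038]
eef_rot: [-179.9, 0.1, -156.5]
wrist_force: [-0.4, -0.9, -0.3]
gripper_width: 0.0638
grip_force: 0.0
```

```bash
python3 - <<'E'
from h import *
plan([.4337,.0729,.021],-155.8,.75)
E
```

```text
from [0.4354 0.0716 0.1038] -156.46 rows 3
[0.002, 0.003, 0.138, -0.002, 0.75]
[0.002, 0.003, 0.138, -0.002, 0.75]
[0.002, 0.003, 0.138, -0.002, 0.75]
```

Request:
{"api": "send_rows", "payload": {"commands": [[0.005,0.007,0.13,-0.006,0.75],[0,0,0.13,0,0.75],[0,0,0.1,0,0.75],[0,0,0.03,0,0.75],[0,0,0,0,0.75]]}}

```text
time: 11.2
ee_pos: [0.4324, 0.0723, 0.0244]
eef_rot: [180.0, -0.1, -155.9]
wrist_force: [-0.8, -0.1, -0.6]
gripper_width: 0.0639
grip_force: 0.0
```

Request:
{"api": "send_rows", "payload": {"commands": [[0,0,0,0,0.75],[0,0,0,0,0.75],[0,0,0,0,0.75]]}}

```text
time: 11.45
ee_pos: [0.4349, 0.0736, 0.0264]
eef_rot: [-179.9, 0.2, -155.8]
wrist_force: [-0.8, 0.6, -0.7]
gripper_width: 0.0636
grip_force: 0.0
```

Down 4 mm more, then close gently on the block.

Request:
{"api": "send_rows", "payload": {"commands": [[0,0,0.02,0,0.75],[0,0,0,0,0.7],[0,0,0,0,0.65],[0,0,0,0,0.6],[0,0,0,0,0.55]]}}

```text
time: 11.87
ee_pos: [0.4333, 0.0736, 0.0209]
eef_rot: [180.0, 0.0, -155.8]
wrist_force: [0.2, -0.5, 0.3]
gripper_width: 0.0469
grip_force: 0.0
```

Request:
{"api": "send_rows", "payload": {"commands": [[0,0,0,0,0.5],[0,0,0,0,0.45],[0,0,0,0,0.45]]}}

```text
time: 12.12
ee_pos: [0.4334, 0.0733, 0.0213]
eef_rot: [-180.0, -0.0, -155.8]
wrist_force: [-1.5, 0.6, 4.8]
gripper_width: 0.0444
grip_force: 61.9
```

Request:
{"api": "send_rows", "payload": {"commands": [[-0.02,-0.004,0,-0.01,0.45],[-0.04,-0.004,0,-0.01,0.45],[-0.05,-0.004,0,-0.01,0.45],[-0.05,-0.004,0,0,0.45],[-0.03,0,0,0,0.45]]}}

```text
time: 12.53
ee_pos: [0.4574, 0.0807, 0.0201]
eef_rot: [-179.9, -1.7, -153.2]
wrist_force: [-17.0, -7.5, 25.3]
gripper_width: 0.0451
grip_force: 66.8
```

Request:
{"api": "send_rows", "payload": {"commands": [[-0.01,0,0,0,0.45],[0,0,0,0,0.45],[0,0,0,0,0.45]]}}

```text
time: 12.78
ee_pos: [0.4641, 0.0841, 0.0201]
eef_rot: [-179.9, -1.0, -153.2]
wrist_force: [-11.2, -4.6, 15.0]
gripper_width: 0.0448
grip_force: 65.5
```

```bash
cat >> h.py <<'E'
def press(p,yaw=26.9,lo=.636,la=-.134):
    c,s=np.cos(np.radians(yaw)),np.sin(np.radians(yaw)); return np.array([p[0]*c+p[1]*s-lo,-p[0]*s+p[1]*c-la,p[2]])
def world(x,y,z,yaw=26.9,lo=.636,la=-.134):
    c,s=np.cos(np.radians(yaw)),np.sin(np.radians(yaw)); x+=lo;y+=la; return np.array([x*c-y*s,x*s+y*c,z])
E
python3 - <<'E'
from h import *
o=status.observe();print(press(o["ee_pos"]),o["eef_rot"],o["wrist_force"])
t=snap("top","pics/top1.png");t2=snap("scene","pics/scene2.png")
y=cv2.resize(t["image"][190:320,210:310],(460,600),interpolation=cv2.INTER_CUBIC)
x=cv2.resize(t2["image"][200:370,280:376],(340,600),interpolation=cv2.INTER_CUBIC)
cv2.imwrite("pics/c7.png",np.hstack([y,x]))
E
```

```text
[-0.18409123 -0.00093252  0.02014042] [-179.9135098    -0.95541983 -153.17174676] [-11.24757533  -4.62545965  14.98725165]
```

View pics/c7.png

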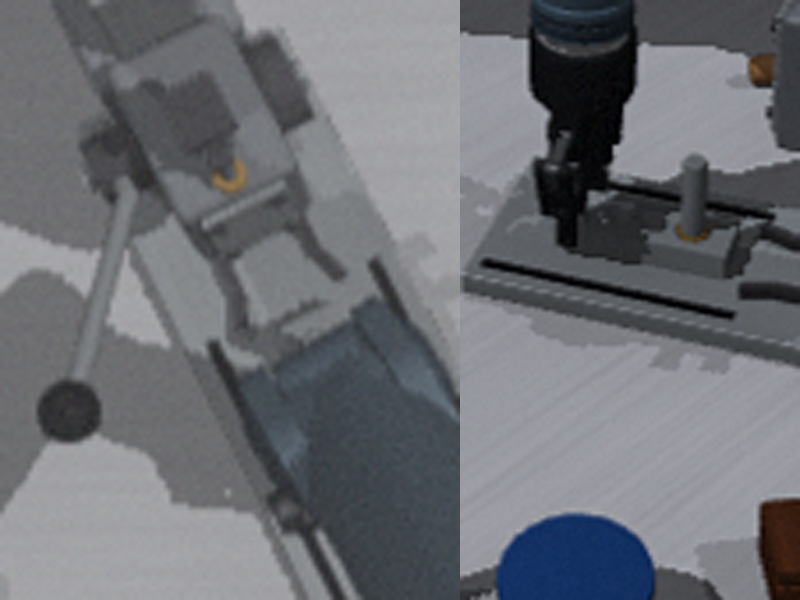

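Block (punch upright, scene crop (693,190)) has advanced about 32 mm, straight between the rails; force readings show the tool is pressing down, so I ease up slightly.

Request:
{"api": "send_rows", "payload": {"commands": [[0,0,-0.006,0,0.45],[0,0,0,0,0.45],[0,0,0,0,0.45]]}}

```text
time: 13.13
ee_pos: [0.4679, 0.0874, 0.0204]
eef_rot: [179.9, -0.3, -153.1]
wrist_force: [-0.2, 0.5, -10.1]
gripper_width: 0.0447
grip_force: 62.8
```

Request:
{"api": "send_rows", "payload": {"commands": [[0,0,-0.004,0,0.45],[0,0,0,0,0.45],[0,0,0,0,0.45]]}}

```text
time: 13.38
ee_pos: [0.4702, 0.0884, 0.0223]
eef_rot: [180.0, -0.0, -153.1]
wrist_force: [-0.2, 0.8, -10.1]
gripper_width: 0.0448
grip_force: 62.7
```

Request:
{"api": "send_rows", "payload": {"commands": [[0,0,0.008,0,0.45],[0,0,0,0,0.45],[0,0,0,0,0.45]]}}

```text
time: 13.63
ee_pos: [0.4703, 0.0882, 0.021]
eef_rot: [180.0, -0.0, -153.1]
wrist_force: [-0.1, 0.1, -9.8]
gripper_width: 0.0449
grip_force: 62.7
```

Request:
{"api": "send_rows", "payload": {"commands": [[0,0,0.003,0,0.45],[0,0,0,0,0.45],[0,0,0,0,0.45]]}}

```text
time: 13.88
ee_pos: [0.4706, 0.0882, 0.0207]
eef_rot: [180.0, 0.0, -153.1]
wrist_force: [0.5, -0.9, -9.6]
gripper_width: 0.0447
grip_force: 62.7
```

```bash
python3 - <<'E'
from h import *
o=status.observe();print(press(o["ee_pos"]),o["eef_rot"],o["wrist_force"],o["wrist_torque"])
E
```

```text
[-0.17643017 -0.00020078  0.02068087] [ 1.79998982e+02  1.75897864e-03 -1.53078731e+02] [ 0.48938039 -0.90515309 -9.58956694] [-0.21230022  0.47453793 -0.00216603]
```

Request:
{"api": "send_rows", "payload": {"commands": [[0,0,0.003,0,0.45],[0,0,0,0,0.45],[0,0,0,0,0.45]]}}

```text
time: 14.13
ee_pos: [0.4707, 0.0882, 0.0204]
eef_rot: [-180.0, 0.0, -153.1]
wrist_force: [-1.2, -0.3, -6.3]
gripper_width: 0.0444
grip_force: 63.0
```

Request:
{"api": "send_rows", "payload": {"commands": [[0,0,0.002,0,0.45],[0,0,0,0,0.45],[0,0,0,0,0.45]]}}

```text
time: 14.38
ee_pos: [0.4707, 0.0883, 0.0203]
eef_rot: [-180.0, -0.0, -153.1]
wrist_force: [-3.0, -0.7, -0.4]
gripper_width: 0.0445
grip_force: 63.8
```

Request:
{"api": "send_rows", "payload": {"commands": [[-0.02,0,0,0,0.45],[-0.035,0,0,0,0.45],[-0.035,0,0,0,0.45],[-0.035,0,0,0,0.45],[-0.025,0,0,0,0.45]]}}

```text
time: 14.8
ee_pos: [0.4959, 0.1002, 0.0202]
eef_rot: [-179.9, -0.2, -153.1]
wrist_force: [-4.7, -2.4, 3.4]
gripper_width: 0.0448
grip_force: 64.2
```

Request:
{"api": "send_rows", "payload": {"commands": [[-0.02,0,0,0,0.45],[-0.025,0,0,0,0.45],[-0.025,0,0,0,0.45],[-0.02,0,0,0,0.45],[-0.01,0,0,0,0.45]]}}

```text
time: 15.22
ee_pos: [0.5134, 0.1088, 0.0202]
eef_rot: [-179.9, -0.3, -153.1]
wrist_force: [-8.0, -4.1, 7.5]
gripper_width: 0.0446
grip_force: 64.7
```

```bash
python3 - <<'E'
from h import *
o=status.observe();print(press(o["ee_pos"]),o["eef_rot"],o["wrist_force"],o["wrist_torque"])
E
```

```text
[-0.12891655 -0.00121101  0.02018806] [-179.89300662   -0.33702571 -153.1366448 ] [-7.9515799  -4.11040052  7.54555686] [-1.12540445  1.98304879 -0.0793905 ]
```

Request:
{"api": "send_rows", "payload": {"commands": [[0,0,0,0,0.6],[0,0,0,0,0.75],[0,0,0,0,0.75],[0,0,-0.05,0,0.75],[0,0,-0.1,0,0.75]]}}

```text
time: 15.63
ee_pos: [0.514, 0.1108, 0.0489]
eef_rot: [179.9, -0.1, -153.1]
wrist_force: [0.1, 0.5, -0.3]
gripper_width: 0.064
grip_force: 0.0
```

Request:
{"api": "send_rows", "payload": {"commands": [[0,0,-0.1,0,0.75],[0.1,0,0,0,0.4],[0.1,0,0,0,0],[0,0,0,0,0],[0,0,0,0,0]]}}

```text
time: 16.05
ee_pos: [0.4796, 0.0924, 0.0705]
eef_rot: [-179.9, 0.1, -153.1]
wrist_force: [0.0, -0.9, 0.5]
gripper_width: 0.0155
grip_force: 0.0
```

```bash
python3 - <<'E'
from h import *
for _ in range(3): t=snap("scene","pics/scene3.png")
o=status.observe();print(press(o["ee_pos"]),o["ee_pos"],o["eef_rot"],o["gripper_width"],o["wrist_force"])
h=cv2.cvtColor(t["image"],cv2.COLOR_BGR2HSV); m=cv2.inRange(h,(12,110,50),(30,255,255))
k,l,st,c=cv2.connectedComponentsWithStats(m)
for i in range(1,k):
    if 320<c[i][0]<420 and 240<c[i][1]<300: print(st[i],c[i],press(onz(t,*c[i],.0415)))
print([proj(t,world(x,0,.0415)) for x in(-.042,0)],[proj(t,world(x,0,.1025)) for x in(-.042,0)])
E
```

```text
[-0.16463999 -0.00025737  0.07046404] [0.48110039 0.09352924 0.07046404] [-1.79990154e+02  1.63973682e-01 -1.53065659e+02] 0.00021721036042906733 [-0.520042   -0.14950835 -0.62132581]
[362 269   6   4   9] [364.55555556 271.        ] [-0.04653175 -0.01362712  0.0415    ]
[369 270   2   2   3] [369.66666667 270.66666667] [-0.0346471  -0.00832776  0.0415    ]
[array([367.64399841, 268.08485417]), array([383.89308876, 271.41841554])] [array([368.89440361, 248.89421936]), array([385.63925925, 252.15511723])]
```

Request:
{"api": "send_rows", "payload": {"commands": [[0.01,0,0.1,0,0],[0,0,0.09,0,0],[0,0,0.04,0,0],[0,0,0,0,0],[0,0,0,0,0]]}}

```text
time: 16.62
ee_pos: [0.4779, 0.0924, 0.0235]
eef_rot: [180.0, -0.0, -153.1]
wrist_force: [0.2, -1.0, 0.4]
gripper_width: -0.0002
grip_force: 0.0
```

Request:
{"api": "send_rows", "payload": {"commands": [[-0.03,0,0,0,0],[-0.03,0,0,0,0],[-0.02,0,0,0,0],[-0.02,0,0,0,0],[-0.02,0,0,0,0]]}}

```text
time: 17.03
ee_pos: [0.4942, 0.0999, 0.023]
eef_rot: [-180.0, -0.8, -153.1]
wrist_force: [-7.8, -3.9, 7.4]
gripper_width: -0.0
grip_force: 5.0
```

```bash
python3 - <<'E'
from h import *
o=status.observe();print(press(o["ee_pos"]),o["eef_rot"],o["wrist_force"],o["wrist_torque"])
E
```

```text
[-0.15007419 -0.00055341  0.02299818] [-179.95646247   -0.75669872 -153.13948747] [-7.78669228 -3.86842857  7.40167284] [-0.91393883  1.82193339  0.02341095]
```

Request:
{"api": "send_rows", "payload": {"commands": [[-0.02,0,0,0,0],[-0.025,0,0,0,0],[-0.025,0,0,0,0],[-0.025,0,0,0,0],[-0.025,0,0,0,0]]}}

```text
time: 17.45
ee_pos: [0.5163, 0.1111, 0.0229]
eef_rot: [-180.0, -0.6, -153.1]
wrist_force: [-7.3, -3.3, 5.5]
gripper_width: 0.0002
grip_force: 4.3
```

Request:
{"api": "send_rows", "payload": {"commands": [[-0.02,0,0,0,0],[-0.02,0,0,0,0],[0,0,0,0,0],[0,0,0,0,0]]}}

```text
time: 17.78
ee_pos: [0.5254, 0.116, 0.023]
eef_rot: [-180.0, -0.3, -153.1]
wrist_force: [-4.5, -2.4, -0.5]
gripper_width: -0.0004
grip_force: 2.7
```

```bash
python3 - <<'E'
from h import *
o=status.observe();print(press(o["ee_pos"]),o["eef_rot"],o["wrist_force"],o["wrist_torque"])
E
```

```text
[-0.11498339 -0.00030789  0.02295288] [-179.99731601   -0.32907672 -153.10688331] [-4.45569745 -2.40271017 -0.52456391] [-0.50304674  0.98383606 -0.00727573]
```

Request:
{"api": "send_rows", "payload": {"commands": [[-0.015,0,0,0,0],[-0.01,0,0,0,0],[0,0,0,0,0],[0,0,0,0,0]]}}

```text
time: 18.12
ee_pos: [0.5282, 0.1173, 0.0229]
eef_rot: [-180.0, -0.6, -153.1]
wrist_force: [-8.5, -3.3, 4.4]
gripper_width: -0.0002
grip_force: 4.4
```

Request:
{"api": "send_rows", "payload": {"commands": [[-0.01,0,0,0,0],[0,0,0,0,0],[0,0,0,0,0]]}}

```text
time: 18.37
ee_pos: [0.5282, 0.1172, 0.0228]
eef_rot: [-180.0, -0.8, -153.1]
wrist_force: [-10.2, -6.0, 8.7]
gripper_width: 0.0
grip_force: 6.2
```

```bash
python3 - <<'E'
from h import *
o=status.observe();print(press(o["ee_pos"]),o["eef_rot"],o["wrist_force"],o["wrist_torque"])
E
```

```text
[-0.11188068 -0.00046464  0.02283077] [-179.9589754    -0.80619683 -153.13923383] [-10.18247656  -6.01240505   8.70260422] [-1.12414941  2.29400517  0.00925631]
```

Request:
{"api": "send_rows", "payload": {"commands": [[-0.015,0,0,0,0],[-0.01,0,0,0,0],[0,0,0,0,0],[0,0,0,0,0]]}}

```text
time: 18.7
ee_pos: [0.5282, 0.1171, 0.0218]
eef_rot: [-179.9, -1.4, -153.2]
wrist_force: [-17.8, -8.7, 13.6]
gripper_width: -0.0001
grip_force: 9.7
```

Request:
{"api": "send_rows", "payload": {"commands": [[-0.015,0,0,0,0],[0,0,0,0,0],[0,0,0,0,0]]}}

```text
time: 18.95
ee_pos: [0.5282, 0.117, 0.0211]
eef_rot: [-179.9, -1.8, -153.2]
wrist_force: [-22.0, -9.5, 16.1]
gripper_width: -0.0003
grip_force: 11.7
```

```bash
python3 - <<'E'
from h import *
o=status.observe();print(press(o["ee_pos"]),o["eef_rot"],o["wrist_force"],o["wrist_torque"])
E
```

```text
[-0.11202825 -0.00060693  0.02113399] [-179.93245419   -1.78877922 -153.19027071] [-22.02765004  -9.52118251  16.11033116] [-2.05019478  4.34298262 -0.01037479]
```

Firmly against the stop (24 N, no motion). Back off, lift and check.

Request:
{"api": "send_rows", "payload": {"commands": [[0.06,0,0,0,0],[0.1,0,0,0,0],[0.15,0,0,0,0],[0.1,0,-0.1,0,0],[0,0,-0.15,0,0]]}}

```text
time: 19.37
ee_pos: [0.4612, 0.0841, 0.071]
eef_rot: [179.9, -0.6, -153.1]
wrist_force: [-0.0, -1.2, -0.9]
gripper_width: -0.0001
grip_force: 0.0
```

```bash
python3 - <<'E'
from h import *
for _ in range(4): t=snap("scene","pics/scene4.png")
o=status.observe();print(press(o["ee_pos"]),o["ee_pos"],o["wrist_force"],o["q"])
print([proj(t,world(0,0,z)) for z in(.0415,.1025,.1135)])
cv2.imwrite("pics/c8.png",cv2.resize(t["image"][190:310,300:460],(800,600),interpolation=cv2.INTER_CUBIC))
E
```

```text
[-0.17649111 -0.00082577  0.07565659] [0.47078875 0.08766049 0.07565659] [-0.36942808  0.20048216  0.20213404] [ 12.57492308  18.66385457 -31.1326123  120.56279165  13.8978278
  43.77483848  89.6489151 ]
[array([383.89308876, 271.41841554]), array([385.63925925, 252.15511723]), array([385.96528557, 248.55847975])]
```

View pics/c8.png

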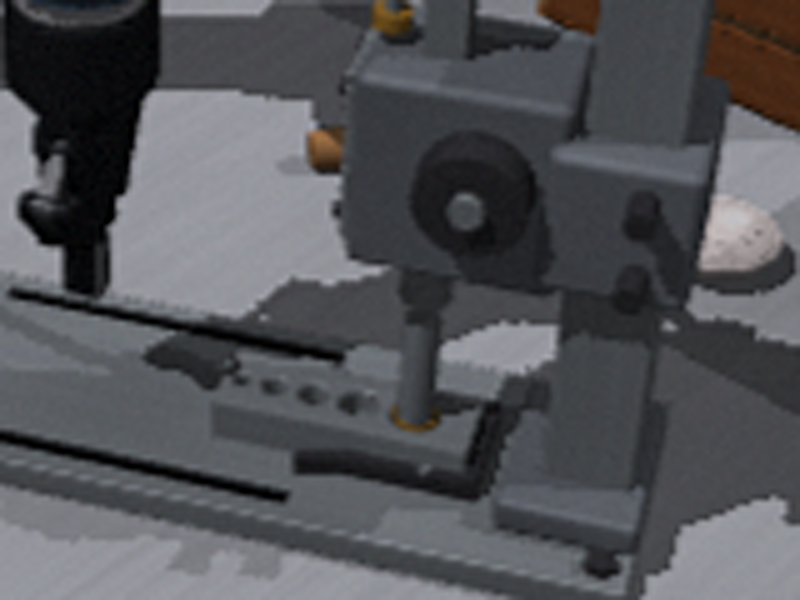

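Block is in the nest against the stop, the punch (crop (418,370)) stands upright directly under the ram foot (425,290). Now to the lever.

```bash
python3 - <<'E'
from h import *
a=[.43,.04,.36];k=world(-.107,.125,.345);print(k)
plan(a,-153.1,0)
plan(k,-153.1,0,start=[*a,-153.1])
E
```

```text
[0.47583281 0.23131178 0.345     ]
from [0.4708 0.0877 0.0757] -153.08 rows 8
[0.036, -0.015, -0.178, 0.0, 0.0]
[0.036, -0.015, -0.178, 0.0, 0.0]
[0.036, -0.015, -0.178, 0.0, 0.0]
[0.036, -0.015, -0.178, 0.0, 0.0]
[0.036, -0.015, -0.178, 0.0, 0.0]
[0.036, -0.015, -0.178, 0.0, 0.0]
[0.036, -0.015, -0.178, 0.0, 0.0]
[0.036, -0.015, -0.178, 0.0, 0.0]
from [0.43 0.04 0.36] -153.1 rows 6
[-0.106, 0.125, 0.013, -0.0, 0.0]
[-0.106, 0.125, 0.013, -0.0, 0.0]
[-0.106, 0.125, 0.013, -0.0, 0.0]
[-0.106, 0.125, 0.013, -0.0, 0.0]
[-0.106, 0.125, 0.013, -0.0, 0.0]
[-0.106, 0.125, 0.013, -0.0, 0.0]
```

Request:
{"api": "send_rows", "payload": {"commands": [[0.05,-0.015,-0.17,0,0],[0.05,-0.015,-0.18,0,0],[0.05,-0.015,-0.18,0,0],[0.036,-0.015,-0.18,0,0],[0.03,-0.015,-0.18,0,0]]}}

```text
time: 19.98
ee_pos: [0.4358, 0.054, 0.2527]
eef_rot: [180.0, -0.0, -153.0]
wrist_force: [0.8, -0.5, -0.9]
gripper_width: 0.0004
grip_force: 0.0
```

Request:
{"api": "send_rows", "payload": {"commands": [[0.03,-0.015,-0.18,0,0],[0.02,-0.015,-0.18,0,0],[0.02,-0.015,-0.17,0,0],[0,0,0,0,0],[0,0,0,0,0]]}}

```text
time: 20.4
ee_pos: [0.4298, 0.0398, 0.36]
eef_rot: [-179.8, 0.3, -153.1]
wrist_force: [0.6, 0.1, -0.9]
gripper_width: -0.0002
grip_force: 0.0
```

Request:
{"api": "send_rows", "payload": {"commands": [[-0.106,0.125,0,0,0],[-0.106,0.125,0,0,0],[-0.106,0.125,0,0,0],[-0.106,0.125,0,0,0],[-0.09,0.1,0,0,0]]}}

```text
time: 20.82
ee_pos: [0.4643, 0.196, 0.3555]
eef_rot: [179.9, -0.1, -152.9]
wrist_force: [0.5, -0.9, -0.9]
gripper_width: 0.0001
grip_force: 0.0
```

Request:
{"api": "send_rows", "payload": {"commands": [[0,0,0,0,0],[0,0,0,0,0],[0,0,0,0,0],[0,0,0,0,0]]}}

```text
time: 21.15
ee_pos: [0.465, 0.1914, 0.3564]
eef_rot: [-180.0, -0.1, -153.2]
wrist_force: [-0.6, -0.0, 0.2]
gripper_width: -0.0002
grip_force: 0.0
```

```bash
python3 - <<'E'
from h import *
o=status.observe();print(press(o["ee_pos"]),o["q"],o["wrist_force"])
plan(world(-.109,.124,.325),-153.1,0)
E
```

```text
[-0.13474523  0.09431112  0.35641063] [ 13.85738213   3.26902521 -42.02492886 100.15736629   2.24767625
  77.55755758  88.18421069] [-0.62471493 -0.04256143  0.17640175]
from [0.465  0.1914 0.3564] -153.2 rows 2
[-0.064, 0.074, 0.079, -0.001, 0.0]
[-0.064, 0.074, 0.079, -0.001, 0.0]
```

Request:
{"api": "send_rows", "payload": {"commands": [[-0.064,0.076,0.03,0,0],[-0.064,0.076,0.03,0,0],[0,0,0.05,0,0],[0,0,0.05,0,0],[0,0,0,0,0]]}}

```text
time: 21.57
ee_pos: [0.473, 0.2291, 0.3227]
eef_rot: [-179.9, -0.3, -153.2]
wrist_force: [-1.3, -1.0, -0.1]
gripper_width: -0.0005
grip_force: 0.0
```

Request:
{"api": "send_rows", "payload": {"commands": [[0,0,0,0,0],[0,0,0,0,0],[0,0,0,0,0]]}}

```text
time: 21.82
ee_pos: [0.4747, 0.2309, 0.3263]
eef_rot: [-180.0, 0.1, -153.2]
wrist_force: [-0.6, -0.0, 0.2]
gripper_width: -0.0004
grip_force: 0.0
```

```bash
python3 - <<'E'
from h import *
s=snap("scene","pics/scene5.png")
o=status.observe();print(press(o["ee_pos"]),o["wrist_force"],o["eef_rot"])
cv2.imwrite("pics/c9.png",cv2.resize(s["image"][60:210,280:480],(800,600),interpolation=cv2.INTER_CUBIC))
E
```

```text
[-0.10812566  0.12547792  0.32636178] [ 0.11168944 -0.30513916  0.90129687] [-1.79963513e+02  6.78447215e-02 -1.53154215e+02]
```

View pics/c9.png

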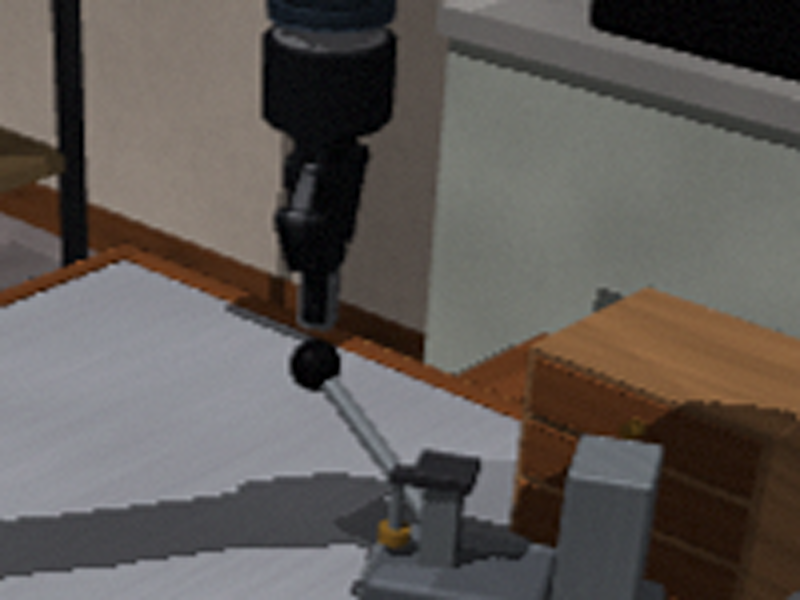

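Fingertips are centred above the knob (crop (315,362)) with a few mm gap. Press down along the arc.

Request:
{"api": "send_rows", "payload": {"commands": [[0.015,0,0.05,0,0],[0.018,0,0.05,0,0],[0.018,0,0.045,0,0],[0.018,0,0.04,0,0],[0,0,0,0,0]]}}

```text
time: 22.28
ee_pos: [0.459, 0.2241, 0.2877]
eef_rot: [-179.9, -0.4, -153.1]
wrist_force: [-5.4, -3.0, 8.7]
gripper_width: 0.0003
grip_force: 4.5
```

```bash
python3 - <<'E'
from h import *
o=status.observe();print(press(o["ee_pos"]),o["wrist_force"],o["eef_rot"])
E
```

```text
[-0.12529305  0.12616555  0.2876613 ] [-5.37418447 -2.98418755  8.70835933] [-179.93005206   -0.37747028 -153.08267417]
```

Request:
{"api": "send_rows", "payload": {"commands": [[0.012,0,0.038,0,0],[0.01,0,0.038,0,0],[0.008,0,0.038,0,0],[0.008,0,0.038,0,0],[0,0,0,0,0]]}}

```text
time: 22.7
ee_pos: [0.4528, 0.2211, 0.2575]
eef_rot: [-180.0, -0.3, -153.1]
wrist_force: [-4.5, -1.9, 8.9]
gripper_width: -0.0001
grip_force: 4.4
```

Request:
{"api": "send_rows", "payload": {"commands": [[0.004,0,0.03,0,0],[0,0,0.03,0,0],[0,0,0,0,0],[0,0,0,0,0]]}}

```text
time: 23.03
ee_pos: [0.4525, 0.221, 0.2465]
eef_rot: [-179.9, -0.3, -153.1]
wrist_force: [-5.8, -2.5, 9.7]
gripper_width: 0.0002
grip_force: 4.6
```

```bash
python3 - <<'E'
from h import *
o=status.observe();print(press(o["ee_pos"]),o["wrist_force"],o["eef_rot"])
E
```

```text
[-0.13250052  0.12636694  0.24652251] [-5.76441527 -2.45484526  9.6582699 ] [-179.94826364   -0.26320506 -153.07218337]
```

Request:
{"api": "send_rows", "payload": {"commands": [[0.012,0,0.02,0,0],[0.01,0,0.02,0,0],[0.005,0,0.01,0,0],[0,0,0,0,0],[0,0,0,0,0]]}}

```text
time: 23.45
ee_pos: [0.451, 0.2203, 0.2383]
eef_rot: [-180.0, 0.3, -153.1]
wrist_force: [-0.8, 0.4, 9.6]
gripper_width: 0.0003
grip_force: 4.2
```

Request:
{"api": "send_rows", "payload": {"commands": [[0,0,0.01,0,0],[0,0,0,0,0],[0,0,0,0,0]]}}

```text
time: 23.7
ee_pos: [0.4507, 0.2201, 0.2362]
eef_rot: [-180.0, 0.2, -153.1]
wrist_force: [-0.5, -0.1, 9.1]
gripper_width: 0.0002
grip_force: 4.3
```

```bash
python3 - <<'E'
from h import *
o=status.observe();print(press(o["ee_pos"]),o["wrist_force"],o["eef_rot"])
E
```

```text
[-0.13443912  0.12638794  0.23617339] [-0.45152463 -0.14508938  9.12210894] [-179.96430667    0.22382513 -153.07898384]
```

Lateral force gone. Small steps down to the ram's contact.

Request:
{"api": "send_rows", "payload": {"commands": [[0,0,0.01,0,0],[0,0,0,0,0],[0,0,0,0,0]]}}

```text
time: 23.95
ee_pos: [0.4505, 0.22, 0.2341]
eef_rot: [-180.0, 0.2, -153.1]
wrist_force: [-0.2, -0.2, 8.5]
gripper_width: -0.0002
grip_force: 4.4
```

Request:
{"api": "send_rows", "payload": {"commands": [[0,0,0.008,0,0],[0,0,0,0,0],[0,0,0,0,0]]}}

```text
time: 24.2
ee_pos: [0.4503, 0.2199, 0.2327]
eef_rot: [-179.9, 0.2, -153.1]
wrist_force: [-1.8, -0.2, 10.4]
gripper_width: -0.0002
grip_force: 5.2
```

Request:
{"api": "send_rows", "payload": {"commands": [[0,0,0.008,0,0],[0,0,0,0,0],[0,0,0,0,0]]}}

```text
time: 24.45
ee_pos: [0.4502, 0.2199, 0.2314]
eef_rot: [-179.9, 0.1, -153.1]
wrist_force: [-3.6, -1.8, 12.1]
gripper_width: 0.0001
grip_force: 6.1
```

Request:
{"api": "send_rows", "payload": {"commands": [[0,0,0.006,0,0],[0,0,0,0,0],[0,0,0,0,0]]}}

```text
time: 24.7
ee_pos: [0.4501, 0.2198, 0.2304]
eef_rot: [-179.9, 0.1, -153.1]
wrist_force: [-3.9, -1.8, 14.2]
gripper_width: -0.0
grip_force: 6.8
```

Request:
{"api": "send_rows", "payload": {"commands": [[0.006,0,0.003,0,0],[0,0,0,0,0],[0,0,0,0,0],[0,0,0,0,0],[0,0,0,0,0]]}}

```text
time: 25.12
ee_pos: [0.45, 0.2198, 0.2304]
eef_rot: [-179.9, 0.3, -153.1]
wrist_force: [-2.6, -1.9, 13.8]
gripper_width: -0.0001
grip_force: 6.8
```

Request:
{"api": "send_rows", "payload": {"commands": [[0,0,0,0,0],[0,0,0,0,0],[0,0,0,0,0],[0,0,0,0,0],[0,0,0,0,0]]}}

```text
time: 25.53
ee_pos: [0.45, 0.2198, 0.2304]
eef_rot: [-179.9, 0.3, -153.1]
wrist_force: [-3.1, -0.9, 14.0]
gripper_width: 0.0001
grip_force: 6.8
```

```bash
python3 - <<'E'
from h import *
F=[]
for i in range(6):
    s=vision.snapshot("scene");F.append(status.observe()["wrist_force"])
print(np.mean(F,0),np.std(F,0)); o=status.observe();print(press(o["ee_pos"]))
cv2.imwrite("pics/scene6.png",s["image"])
c=lambda im:cv2.resize(im[130:310,290:450],(400,450),interpolation=cv2.INTER_CUBIC)
cv2.imwrite("pics/c10.png",np.hstack([c(cv2.imread("pics/scene4.png")),c(s["image"])]))
E
```

```text
[-2.60674406 -1.69474497 13.65747036] [0.55169549 0.64617465 0.46708901]
[-0.13521099  0.12635947  0.23038292]
```

View pics/c10.png

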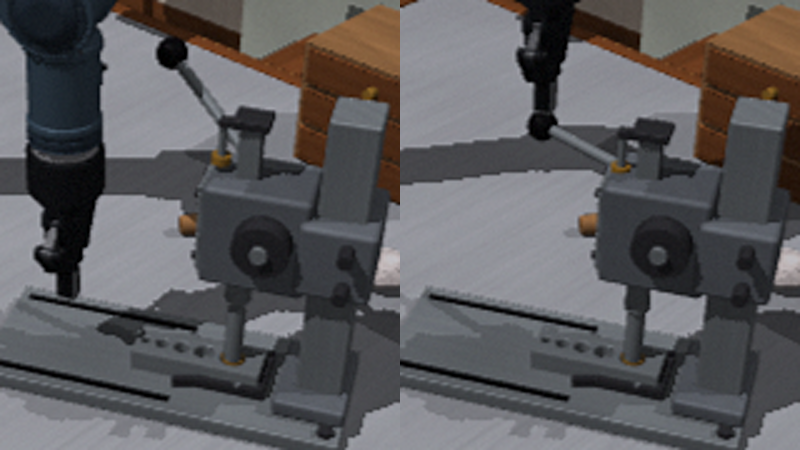

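The ram has come down onto the punch top (crop (634,305)), block and punch unmoved. Trim the push to 15 N.

Request:
{"api": "send_rows", "payload": {"commands": [[0,0,0.004,0,0],[0,0,0,0,0],[0,0,0,0,0],[0,0,0,0,0],[0,0,0,0,0]]}}

```text
time: 26.25
ee_pos: [0.45, 0.2198, 0.2297]
eef_rot: [-179.9, 0.3, -153.1]
wrist_force: [-2.9, -1.2, 14.2]
gripper_width: -0.0001
grip_force: 7.3
```

```bash
python3 - <<'E'
from h import *
F=[]
for i in range(8):
    vision.snapshot("scene");F.append(status.observe()["wrist_force"])
m=np.mean(F,0);print(m,np.linalg.norm(m))
if 14<m[2]<16.5: print(env.close_job())
E
```

```text
[-2.84790613 -1.38705195 14.53598127] 14.87713796479557
the job is handed in; nothing more can be done
None
```

The job is handed in at about 27 s: the punch is home in the bezel, the block is in the nest against the back stop, and the ram bears on the punch, with the shut fingers still pushing the knob down at about 15 N. While gripping the block I lifted it a millimetre or two off the plate for under a second, then set it back down before sliding it home.

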